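Clear the microplate and pop the touch-latch vial box

ROBOT

A 6-joint arm with a two-finger parallel gripper is mounted at the origin on the work surface. World frame = base frame: x ahead of the robot, y to its left, z up, the work surface at z = 0. Lengths are in m, angles in rad, forces in N, time in s.
With the tool pointing down it reaches from about 0.35 to 0.975 m from the base axis. Payload 17.4 kg.
Tool frame: the origin (TCP) lies midway between the tips of the shut fingers; the grasp point (between the pads) lies 19 mm behind it; x points along the fingers, y is the direction in which the jaws open and shut, and the axes are right-handed (so a half turn about x gives the same grasp; the last joint's range is limited). The gripper opens to 85 mm and grips with 20 to 120 N. Pads are 22 mm wide; open, the fingers measure 114 mm over their backs; the gripper's body (76 mm by 85 mm) begins 54 mm behind the grasp point. The pads swing forward as they close: fully open they stand 13 mm farther back than shut.
Start: joints at [1.303, 0.116, 1.442, -0, 1.584, -0.038], TCP at [0.154, 0.657, 0.231] pointing down, gripper open.
Joint ranges: [-2.83, 2.83], [-0.83, 2.19], [0.07, 2.5], [-1.14, 4.28], [0.01, 3], [-2.97, 2.97]. Speed limits (rad/s): [1.89, 1.89, 2.22, 3.14, 3.14, 3.14].

INTERFACE

Orientations are given as a 3x3 rotation matrix whose columns are the frame's x, y, z axes.
In Python, from station import get_obs, grab_frame, get_calibration, finish_job gives the robot as it stands.
- The arm moves only by the shell command python3 -m creep 'ROWS' [FORCE]. ROWS is a JSON object of lists of equal length, an entry for each row: "claw": the finger opening in m, from 0 to 0.0854; "xyz": the shift along the tool's x, y, z in m, a list of three; "twist": the turn about the tool's x in degrees. In form: {"claw": [claw, ...], "xyz": [[tx, ty, tz], ...], "twist": [twist, ...]}. A call has 1 to 12 rows; each row shifts and turns the pose as measured when the row begins, along the tool's axes as they then stand; what a row does not reach is not made up. A row lasts 1/10 s, in which the tool goes at most 50 mm and 8.59 degrees, less where a joint would pass 70% of its speed; a pose out of reach is approached as far as the arm can. A call is refused whole if a number of a shift passes 0.05 or a number of a turn 8.59, either way. A call with a gripper value outside its range is refused whole. The fingers move at their own pace and stop on an object; FORCE is the grip in N (left out, the last holds). Time passes only in rows, so rows that do not move let the fingers close. It gives the time, the measured TCP pose, the force and the opening at its end, in the units of the state.
- get_obs(): the state, without advancing time (a new reading comes with each control period).
- grab_frame(name): name is "scene" or "top" or "wrist"; returns (picture, depth): 480x640x3 uint8, blue, green, red; 480x640 float32, m along the optical axis (not along the pixel's ray), 0 where there is no reading.
- get_calibration(name): a dict with "fx", "fy", "cx", "cy" (pixels), "R" (3x3) and "t" (3): a world point X has camera coordinates R X + t. Camera axes: x right, y down, z forward; pixel columns grow to the right and rows downward; lengths in m; the calibration is good to about 2 mm. A picture is of the moment at which its call begins: read the wrist's pose just before it. get_calibration takes no time and is no camera call; for the wrist camera it gives the pose at the moment of the call.
- finish_job(): hands the job in, once; it reports no verdict.
The state is a dict: "time": time; "joint_positions": joint angles; "dq": joint speeds; "joint_efforts": joint torques, N m; "tcp_pos": TCP position; "ee_rot": TCP orientation; "wrist_force": force on the tool from outside, world axes, zero at the start; "wrist_torque": the same for the moment, N m; "gripper_width": finger opening in m.
Only numpy, scipy, OpenCV 4.12 (cv2) and the standard library are available. Lean on these libraries where they do the work, as an engineer would, in place of code of your own. Each camera call takes 0.05 s, during which the arm holds its last target. There are 200 camera calls.

TASK

A microplate has been left lying on the lid with the green pad, and may hide the pad. Using only your fingertips, slide it sideways (never lift it) so that it lies flat and wholly on the bare grey deck between the two lids; then press the green pad down until the touch-latch lets go, and draw back so that the lid springs ajar. Leave the lid with the orange pad shut and do not disturb the little jar on it, the flask or the beaker.

Things in the scene. Friction and masses are not known exactly. Their poses are not given: they have to be found in the camera images.
- console: Vial station, fixed on the bench: black plinth 200 x 440 x 12 mm with a bare grey deck in its middle, 200 mm (its x) by 158 mm (its y), deck top 89 mm above the bench. Origin: on the bench under the middle of the deck; z up; x points away from the robot, across the lids from their hinges to their free edges; y runs along the row lid - deck - lid. One vial box with a lid stands at y = +147.5 mm, the other at y = -147.5 mm; which is which varies.
- plate: White 24-well microplate, loose, about 0.1 kg, 127 (its x) x 85 (its y) x 20 mm high, with blue wells on top. Origin at the centre of its underside, z up. It starts on the lid with the green pad, its long side roughly along the console's x.
- plate_center (a point): Centre of the microplate, 10 mm above its underside; same axes as the plate.
- green_pad (a point): Centre of the round green press pad (30 mm across, flush) on top of its lid, 26 mm from the free edge and 150 mm from the hinge. Lid: white frame with a clear window, 176 mm (console x) by 131 mm (console y), 8 mm thick; shut, its top is 90 mm above the bench (1 mm above the deck), with a gap of about 3 mm to the deck. The lid is hinged on the robot's side. Axes follow the lid.
- green_lid (a joint): Angle of the lid with the green pad, rad: 0 shut and latched, negative pressed in (stop at -0.030, 4.5 mm at the pad), positive open (stop at 0.38). Pressing the pad takes about 5 to 6 N; at about -0.02 (3 mm down at the pad) the catch lets go for good, and once the finger is withdrawn a damped spring raises the lid to 0.38 (pad about 55 mm higher) in about a second. It does not latch again.
- orange_pad (a point): Centre of the round orange press pad on the other lid, which is of the same make and size; it must stay shut.
- orange_lid (a joint): Angle of the lid with the orange pad, rad; as for green_lid. Starts at 0, shut and latched.
- jar_mid (a point): Middle (half-way up) of a small amber jar with a blue cap, 36 mm across, 55 mm high, loose, standing on the lid with the orange pad. z along its axis. Leave alone.
- flask_mid (a point): Middle of a loose glass bottle with a blue cap, 64 mm across, 130 mm high, standing on the bench. z along its axis. Leave alone.
- beaker_mid (a point): Middle of a loose empty glass beaker, 68 mm across, 85 mm high, standing on the bench. z along its axis. Leave alone.
Not all that is in view belongs to the job. What is meant by the plate is not yellow, and is the smaller of those in its own colour.

How it is judged:
On the way, in this order (a step that is already met when the one before it is completed fails the run):
1. the microplate lies flat and wholly on the grey deck, touching neither lid, with the green lid still latched (y of plate_center in the frame of console between -0.039 and 0.039 m and x of plate_center in the frame of console between -0.045 and 0.045 m and z of plate_center in the frame of console below 0.1015 m and angle between plate_center's own z axis and vertical below 0.05 rad and contact force between plate and green_lid below 0.05 N and contact force between plate and orange_lid below 0.05 N and value of joint green_lid between -0.008 and 0.02 rad), for 0.2 s.
2. the green lid is pressed in (value of joint green_lid below -0.012 rad).
3. the green lid has sprung ajar (value of joint green_lid above 0.3 rad), for 0.2 s.
At the end, for the whole second after the job is handed in: The microplate lies flat and at rest on the grey deck (its centre within 39 mm of the deck's middle along the row of lids and within 45 mm across it), touching neither lid; the lid with the green pad stands ajar at more than 0.30 rad; the lid with the orange pad is shut (y of plate_center in the frame of console between -0.039 and 0.039 m and x of plate_center in the frame of console between -0.045 and 0.045 m and z of plate_center in the frame of console below 0.1015 m and angle between plate_center's own z axis and vertical below 0.05 rad and contact force between plate and green_lid below 0.05 N and contact force between plate and orange_lid below 0.05 N and linear speed of plate below 0.02 m/s and value of joint green_lid above 0.3 rad and velocity of joint green_lid below 0.1 rad/s and value of joint orange_lid between -0.01 and 0.02 rad).
It fails at once if the microplate is lifted or tipped (z of plate_center in the frame of console above 0.112 m or angle between plate_center's own z axis and vertical above 0.2 rad).
It fails at once if the green lid springs open under the microplate (value of joint green_lid above 0.05 rad and contact force between plate and green_lid above 0.1 N).
It fails at once if the orange lid is opened (value of joint orange_lid above 0.03 rad).
It fails at once if the jar on the orange lid is disturbed (distance of jar_mid from where it was at the start of the episode above 0.02 m or angle between jar_mid's own z axis and vertical above 0.25 rad).
It fails at once if the flask or the beaker is disturbed ((distance of flask_mid from where it was at the start of the episode above 0.03 m or angle between flask_mid's own z axis and vertical above 0.25 rad) or (distance of beaker_mid from where it was at the start of the episode above 0.03 m or angle between beaker_mid's own z axis and vertical above 0.25 rad)).
It also fails if it takes over 45 s, if anything falls off the work surface, if the arm or the gripper's body presses on something with over 40 N, if the wrist force passes 120 N, or if a joint passes its speed limit or range.

## Working session

There is one attempt and no reset: what is moved stays moved. The work goes in short steps, Python scripts to look and compute and a shell command to move; the robot and the scene stay as the last step left them, time stands still between calls to the robot, and variables do not carry over. Pictures are saved under pics/ and viewed, about 8 in all and at most 12, crops included, and the job is handed in when it is done.

```bash
mkdir -p pics; ls
python3 - <<'E'
from station import *
import cv2,numpy as np
o=get_obs();print({k:np.round(v,3).tolist() for k,v in o.items()})
for n in("scene","top"):
    p,d=grab_frame(n);cv2.imwrite(f"pics/{n}0.png",p);np.save(f"pics/{n}0.npy",d)
    c=get_calibration(n);print(n,{k:np.round(v,3).tolist() for k,v in c.items()})
E
```

```text
pics
{'time': 0.0, 'joint_positions': [1.303, 0.116, 1.442, -0.0, 1.584, -0.038], 'dq': [0.0, 0.001, 0.0, 0.0, 0.001, 0.001], 'joint_efforts': [-0.005, -73.198, -63.25, -0.0, 0.006, -0.0], 'tcp_pos': [0.154, 0.657, 0.231], 'ee_rot': [[-0.0, 0.228, 0.974], [-0.001, 0.974, -0.228], [-1.0, -0.001, -0.0]], 'wrist_force': [-0.009, 0.101, 0.436], 'wrist_torque': [-0.02, -0.015, -0.005], 'gripper_width': 0.085}
scene {'fx': 577.465, 'fy': 577.465, 'cx': 324.873, 'cy': 242.597, 'R': [[0.578, 0.816, -0.007], [0.623, -0.447, -0.642], [-0.527, 0.367, -0.767]], 't': [-0.326, -0.32, 1.588]}
top {'fx': 464.046, 'fy': 464.046, 'cx': 319.907, 'cy': 246.071, 'R': [[0.023, -1.0, -0.001], [-0.988, -0.023, -0.153], [0.153, 0.004, -0.988]], 't': [-0.002, 0.595, 1.099]}
```

View pics/top0.png

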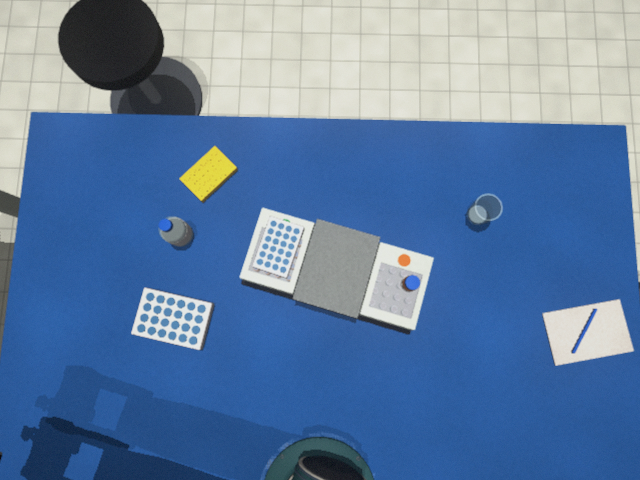

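View pics/scene0.png

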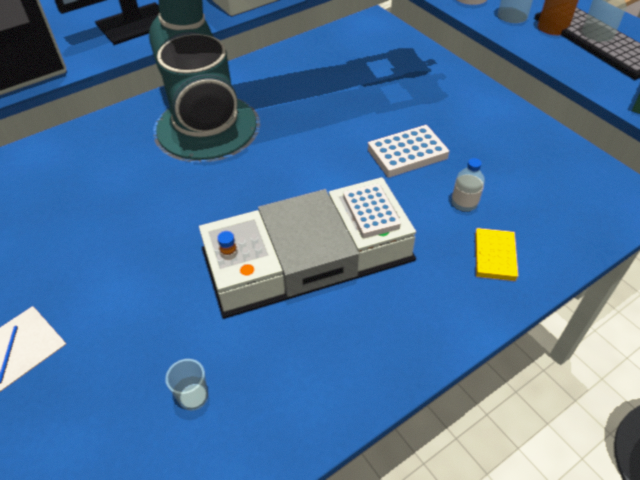

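Top view: the candidates are a white 24-well plate on the green-pad lid (280,247), a larger white 24-well plate on the bench (172,318) and a yellow one (208,173). I choose the one on the lid. The green pad peeks out at (287,220), the orange pad is at (404,260), the jar at (412,283), the flask at (176,232) and the beaker at (485,210). Next, a close crop.

Run:
```python
import cv2,numpy as np
a=cv2.imread("pics/top0.png")[195:340,232:442]
cv2.imwrite("pics/topc.png",cv2.resize(a,None,fx=3.8,fy=3.8,interpolation=cv2.INTER_CUBIC))
a=cv2.imread("pics/scene0.png")[165:320,195:425]
cv2.imwrite("pics/scenec.png",cv2.resize(a,None,fx=3.4,fy=3.4,interpolation=cv2.INTER_CUBIC))
```

```text
(no output)
```

View pics/topc.png

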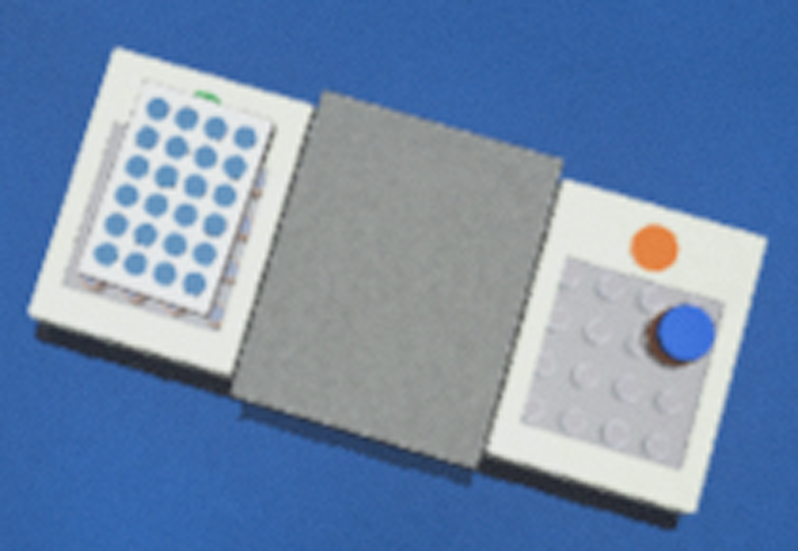

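View pics/scenec.png

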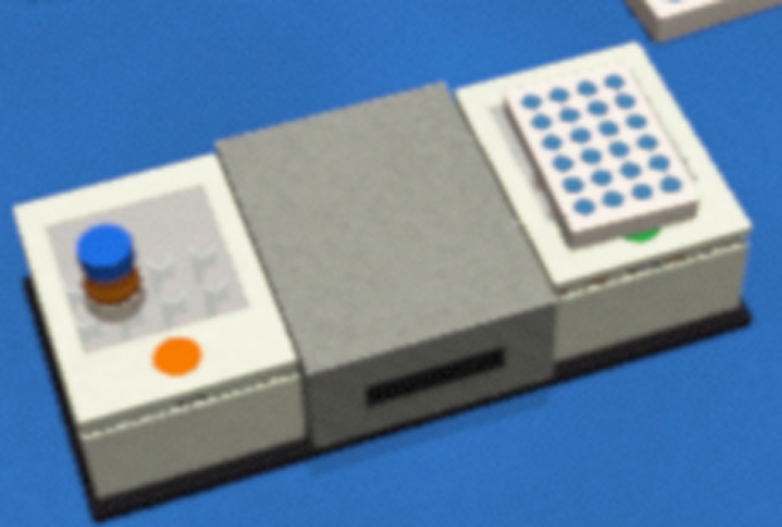

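```bash
cat > h.py <<'E'
from station import *
import cv2,numpy as np
def P(n):
    c=get_calibration(n);K=np.array([[c['fx'],0,c['cx']],[0,c['fy'],c['cy']],[0,0,1]])
    return K@np.c_[c['R'],c['t']]
def tri(a,b):
    X=cv2.triangulatePoints(P('top'),P('scene'),np.float64(a).T,np.float64(b).T);return (X[:3]/X[3]).T
def onz(n,uv,z):
    M=P(n);H=np.c_[M[:,0],M[:,1],M[:,2]*z+M[:,3]];w=np.linalg.inv(H)@np.c_[uv,np.ones(len(uv))].T;return (w[:2]/w[2]).T
E
python3 - <<'E'
from h import *
np.set_printoptions(precision=4,suppress=True)
T=lambda u:(np.array(u)+.5)/3.8-.5+[232,195]
S=lambda u:(np.array(u)+.5)/3.4-.5+[195,165]
def rep(name,t,s,z):
    X=tri(T(t),S(s));print(name,'\n',X)
    for n,uv in(('top',T(t)),('scene',S(s))):
        q=onz(n,uv,z);c=q.mean(0);ux=q[0]+q[1]-q[2]-q[3]
        print(n,q.tolist() and q.round(4).tolist(),'c',c,'yaw',np.degrees(np.arctan2(ux[1],ux[0])),'L',np.linalg.norm(ux)/2,'W',np.linalg.norm(q[0]+q[3]-q[1]-q[2])/2)
rep('deck',[(322,92),(562,158),(476,467),(233,395)],[(553,300),(305,373),(217,142),(443,84)],.089)
rep('plate',[(142,80),(273,122),(208,313),(80,273)],[(697,203),(568,237),(506,95),(623,68)],.110)
print('jar cap',tri([T((686,333))],[S((105,245))]))
print('orange',tri([T((655,248))],[S((177,356))]))
print('flask',onz('top',[(167,226)],.13),'beaker',onz('top',[(488,206)],.085),'big plate',onz('top',[(172,318)],.02))
E
```

```text
deck 
 [[ 0.6533  0.0198  0.0895]
 [ 0.6141 -0.1317  0.0913]
 [ 0.4231 -0.0783  0.0905]
 [ 0.4635  0.0715  0.0889]]
top [[0.6543, 0.0212], [0.6156, -0.1301], [0.4231, -0.0784], [0.4633, 0.0712]] c [ 0.5391 -0.029 ] yaw -14.84375011930071 L 0.19838481846422876 W 0.15548389425533757
scene [[0.6526, 0.0191], [0.6118, -0.1322], [0.4217, -0.0777], [0.4637, 0.0716]] c [ 0.5374 -0.0298] yaw -15.772585845603501 L 0.19685212795034362 W 0.1559229375965341
plate 
 [[0.6543 0.1307 0.1059]
 [0.6298 0.0489 0.1059]
 [0.5118 0.0872 0.1088]
 [0.5345 0.166  0.1061]]
top [[0.6548, 0.1324], [0.6302, 0.0507], [0.5115, 0.0866], [0.534, 0.1653]] c [0.5826 0.1088] yaw -16.043577152354455 L 0.12460264990122011 W 0.0835915559439902
scene [[0.6562, 0.1265], [0.632, 0.0453], [0.5129, 0.0867], [0.5375, 0.1634]] c [0.5847 0.1055] yaw -18.24518375162467 L 0.1251444177925089 W 0.08261552607977357
jar cap [[ 0.5032 -0.1962  0.1447]]
orange [[ 0.5596 -0.1877  0.0922]]
flask [[0.6207 0.3635]] beaker [[ 0.6964 -0.3919]] big plate [[0.4115 0.3716]]
```

```bash
python3 -m creep '{"claw":[0.0854,0.0854,0.0854,0.0854,0.0854,0.0854,0.0854,0.0854,0.0854,0.0854,0.0854,0.0854],"xyz":[[0,0,0],[0,0,0],[0,0,0],[0,0,0],[0,0,0],[0,0,0],[0,0,0],[0,0,0],[0,0,0],[0,0,0],[0,0,0],[0,0,0]],"twist":[7.7,7.7,7.7,7.7,7.7,7.7,7.7,7.7,7.7,7.7,7.7,7.4]}'
cat > g.py <<'E'
import sys
from h import *
C=np.array([0.538,-0.0295]);a=np.radians(-15.3);cx=np.array([np.cos(a),np.sin(a)]);cy=np.array([-np.sin(a),np.cos(a)])
o=get_obs();p=o['tcp_pos'];R=np.array(o['ee_rot']);r=p[:2]-C
print('t',round(o['time'],2),'tcp',np.round(p,4),'console xy',np.round([r@cx,r@cy],4),'jaw yaw',round(np.degrees(np.arctan2(R[1,1],R[0,1])),2),'F',np.round(o['wrist_force'],2),'tilt',np.round(R[2],3))
if len(sys.argv)>1:
    g=np.array(list(map(float,sys.argv[1:4])));w=np.r_[C+g[0]*cx+g[1]*cy,g[2]];print('need tool',np.round(R.T@(w-p),4))
E
python3 g.py .007 .21 .20
```

```text
time: 1.3
tcp_pos: [0.1533, 0.6556, 0.2249]
ee_rot: [[-0.003, 0.946, -0.324], [-0.01, -0.324, -0.946], [-1.0, 0.001, 0.01]]
wrist_force: [-0.2, 0.4, -0.0]
gripper_width: 0.0852
t 1.3 tcp [0.1533 0.6556 0.2249] console xy [-0.5518  0.5593] jaw yaw -18.88 F [-0.25  0.45 -0.01] tilt [-1.     0.001  0.01 ]
need tool [0.0284 0.5795 0.3135]
```

```bash
python3 -m creep '{"claw":[0.0854,0.0854,0.0854,0.0854,0.0854,0.0854,0.0854,0.0854,0.0854,0.0854,0.0854,0.0854],"xyz":[[-0.001,0.035,0.019],[-0.001,0.035,0.019],[-0.001,0.035,0.019],[-0.001,0.035,0.019],[-0.001,0.035,0.019],[-0.001,0.035,0.019],[-0.001,0.035,0.019],[-0.001,0.035,0.019],[-0.001,0.035,0.019],[-0.001,0.035,0.019],[-0.001,0.035,0.019],[-0.001,0.035,0.019]],"twist":[-0.2,-0.2,-0.2,-0.2,-0.2,-0.2,-0.2,-0.2,-0.2,-0.2,-0.2,-0.2]}'
python3 g.py .007 .21 .20
```

```text
time: 2.5
tcp_pos: [0.4892, 0.2968, 0.2353]
ee_rot: [[-0.006, 0.959, -0.282], [-0.015, -0.282, -0.959], [-1.0, -0.002, 0.016]]
wrist_force: [1.0, 0.4, -0.8]
gripper_width: 0.0857
t 2.5 tcp [0.4892 0.2968 0.2353] console xy [-0.1331  0.3018] jaw yaw -16.4 F [ 0.96  0.39 -0.78] tilt [-1.    -0.002  0.016]
need tool [0.0365 0.1419 0.0886]
```

```bash
python3 -m creep '{"claw":[0.0854,0.0854,0.0854,0.0854,0.0854,0.0854,0.0854],"xyz":[[0.004,0.025,0.015],[0.004,0.025,0.015],[0.004,0.025,0.015],[0.004,0.025,0.015],[0.004,0.025,0.014],[0.004,0.018,0.012],[0,0,0]],"twist":[0,0,0,0,0,0,0]}'
python3 g.py .007 .212 .085
python3 - <<'E'
from h import *
p,d=grab_frame("wrist");cv2.imwrite("pics/w1.png",p)
c=get_calibration("wrist");print({k:np.round(v,3).tolist() for k,v in c.items()})
E
```

```text
time: 3.2
tcp_pos: [0.6079, 0.1632, 0.209]
ee_rot: [[-0.009, 0.958, -0.287], [-0.016, -0.287, -0.958], [-1.0, -0.004, 0.018]]
wrist_force: [-0.8, -0.0, 0.5]
gripper_width: 0.0853
t 3.2 tcp [0.6079 0.1632 0.209 ] console xy [0.0166 0.2043] jaw yaw -16.68 F [-0.81 -0.03  0.5 ] tilt [-1.    -0.004  0.018]
need tool [ 0.1239 -0.0092 -0.0097]
{'fx': 383.801, 'fy': 383.801, 'cx': 319.004, 'cy': 237.947, 'R': [[0.958, -0.287, -0.004], [-0.27, -0.906, 0.325], [-0.097, -0.31, -0.946]], 't': [-0.534, 0.275, 0.468]}
```

View pics/w1.png

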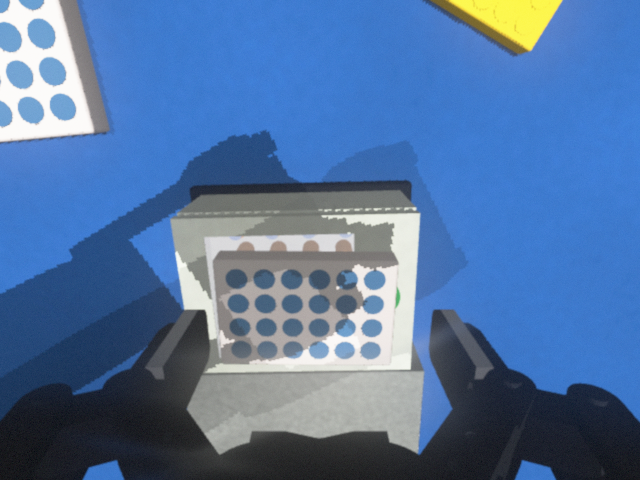

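The wrist view shows the plate with its rear (+y) upper edge from (217,262) to (397,263), and the pad peeking out at (398,297).

Run:
```python
from h import *
C=np.array([0.538,-0.0295]);a=np.radians(-15.3);M=np.array([[np.cos(a),np.sin(a)],[-np.sin(a),np.cos(a)]])
f=lambda uv,z:print(z,((onz('wrist',uv,z)-C)@M.T).round(4).tolist())
f([(217,262),(397,263),(393,364),(220,364)],.110)
f([(216,252),(396,252)],.090)
f([(172,218),(420,213),(411,370),(188,370)],.090)
```

```text
0.11 [[-0.0543, 0.1876], [0.0676, 0.1842], [0.0681, 0.1026], [-0.0612, 0.1053]]
0.09 [[-0.0602, 0.1873], [0.0706, 0.1844]]
0.09 [[-0.0885, 0.2136], [0.0862, 0.2134], [0.0871, 0.0813], [-0.0945, 0.085]]
```

```bash
python3 -m creep '{"claw":[0.0854,0.0854,0.0854,0.0854,0.0854,0.0854,0.0854],"xyz":[[0,-0.01,-0.01],[0.02,0,0],[0.02,0,0],[0.02,0,0],[0.02,0,0],[0.014,0,0],[0,0,0]],"twist":[0,0,0,0,0,0,0]}'
python3 g.py .007 .212 .087
```

```text
time: 3.95
tcp_pos: [0.5941, 0.1852, 0.1143]
ee_rot: [[-0.007, 0.96, -0.281], [-0.013, -0.281, -0.96], [-1.0, -0.003, 0.015]]
wrist_force: [-0.6, -0.6, -0.4]
gripper_width: 0.0855
t 3.95 tcp [0.5941 0.1852 0.1143] console xy [-0.0025  0.2219] jaw yaw -16.31 F [-0.63 -0.56 -0.37] tilt [-1.    -0.003  0.015]
need tool [0.0274 0.0098 0.0093]
```

```bash
python3 -m creep '{"claw":[0.0854,0.0854,0.0854,0.0854],"xyz":[[0.013,0.004,0],[0.01,0.004,0],[0.004,0,0],[0,0,0]],"twist":[0,0,0.4,0]}'
python3 g.py .005 .212 .086
python3 - <<'E'
from h import *
p,d=grab_frame("scene");a=p[130:290,280:480];cv2.imwrite("pics/s1.png",cv2.resize(a,None,fx=3.6,fy=3.6,interpolation=cv2.INTER_CUBIC))
E
```

```text
time: 4.35
tcp_pos: [0.6026, 0.1838, 0.0874]
ee_rot: [[-0.005, 0.958, -0.287], [-0.012, -0.287, -0.958], [-1.0, -0.001, 0.013]]
wrist_force: [0.7, 0.1, 0.2]
gripper_width: 0.0853
t 4.35 tcp [0.6026 0.1838 0.0874] console xy [0.006  0.2228] jaw yaw -16.68 F [0.66 0.06 0.16] tilt [-1.    -0.001  0.013]
need tool [ 0.0016 -0.0007  0.0108]
```

View pics/s1.png

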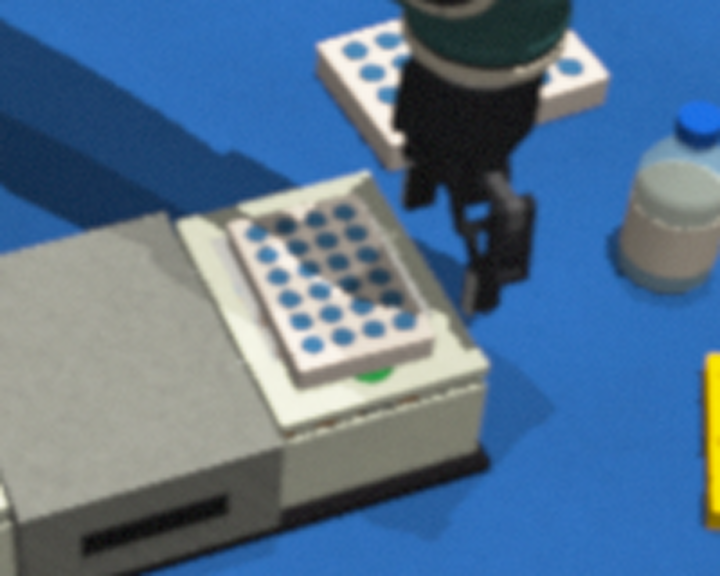

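```bash
python3 - <<'E'
from h import *
C=np.array([0.538,-0.0295]);a=np.radians(-15.3);M=np.array([[np.cos(a),np.sin(a)],[-np.sin(a),np.cos(a)]])
for z in(.09,.1,.11):print(z,(onz('scene',[(413.3,214.7)],z)-C)@M.T)
E
python3 -m creep '{"claw":[0.0854,0.0854,0.0854,0.0854],"xyz":[[0,0,0.008],[0,0,0.008],[0,0,0.008],[0,0,0.006]],"twist":[0,0,0,0]}'
python3 g.py .003 .06 .087
```

```text
0.09 [[0.04203082 0.2302667 ]]
0.1 [[0.05000638 0.22522222]]
0.11 [[0.05798194 0.22017773]]
time: 4.8
tcp_pos: [0.594, 0.153, 0.0896]
ee_rot: [[-0.003, 0.958, -0.287], [-0.012, -0.287, -0.958], [-1.0, 0.001, 0.012]]
wrist_force: [0.3, 0.3, -0.7]
gripper_width: 0.0852
t 4.8 tcp [0.594  0.153  0.0896] console xy [0.0058 0.1908] jaw yaw -16.66 F [ 0.26  0.34 -0.71] tilt [-1.     0.001  0.012]
need tool [0.0042 0.0003 0.1308]
```

```bash
python3 -m creep '{"claw":[0.0854,0.0854,0.0854,0.0854,0.0854,0.0854,0.0854,0.0854,0.0854,0.0854],"xyz":[[0.002,0,0.008],[0.001,0,0.01],[0,0,0.01],[0,0,0.01],[0,0,0.01],[0,0,0.01],[0,0,0.01],[0,0,0.01],[0,0,0.01],[0,0,0]],"twist":[0,0,0,0,0,0,0,0,0,0]}'
python3 g.py .003 .06 .087
python3 - <<'E'
from h import *
p,d=grab_frame("wrist");cv2.imwrite("pics/w2.png",p);print(get_calibration("wrist"))
E
```

```text
time: 5.8
tcp_pos: [0.566, 0.0596, 0.088]
ee_rot: [[-0.002, 0.958, -0.288], [-0.012, -0.288, -0.958], [-1.0, 0.002, 0.012]]
wrist_force: [0.1, -0.2, 0.9]
gripper_width: 0.0851
t 5.8 tcp [0.566  0.0596 0.088 ] console xy [0.0035 0.0933] jaw yaw -16.75 F [ 0.08 -0.22  0.86] tilt [-1.     0.002  0.012]
need tool [0.0014 0.0004 0.0333]
{'fx': 383.80115820339284, 'fy': 383.80115820339284, 'cx': 319.0040362733153, 'cy': 237.94684016326124, 'R': array([[ 0.95758192, -0.28815402,  0.00203339],
       [-0.27370732, -0.90732114,  0.31914362],
       [-0.09011758, -0.30616271, -0.94770418]]), 't': array([-0.52490808,  0.21200995,  0.31263564])}
```

View pics/w2.png

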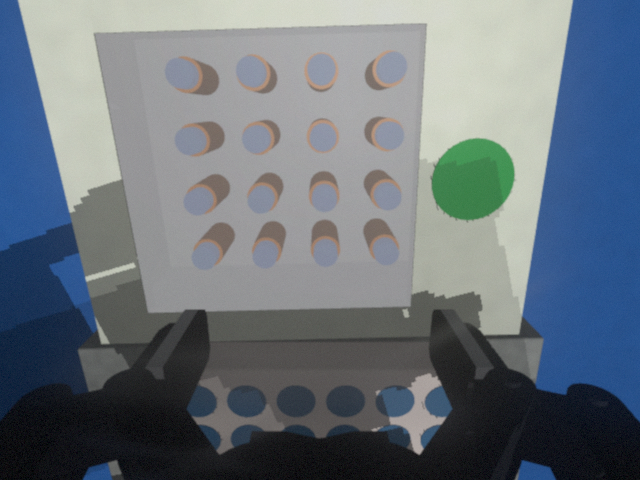

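Run:
```python
from h import *
C=np.array([0.538,-0.0295]);a=np.radians(-15.3);M=np.array([[np.cos(a),np.sin(a)],[-np.sin(a),np.cos(a)]])
f=lambda uv,z:print(z,((onz('wrist',uv,z)-C)@M.T).round(4).tolist(),onz('wrist',uv,z).round(4).tolist())
f([(473,179)],.09);f([(320,342)],.089);f([(320,345),(320,360),(320,375),(320,385)],.11)
p=cv2.imread('pics/w2.png');print(p[335:420:3,330].tolist())
```

```text
0.09 [[0.0611, 0.1481]] [[0.636, 0.0972]]
0.089 [[0.0035, 0.0797]] [[0.5624, 0.0465]]
0.11 [[0.0037, 0.0925], [0.0035, 0.0861], [0.0034, 0.0795], [0.0033, 0.0749]] [[0.566, 0.0588], [0.5641, 0.0526], [0.5622, 0.0463], [0.5609, 0.0419]]
[[84, 88, 90], [75, 78, 77], [67, 66, 66], [82, 82, 85], [76, 74, 77], [77, 81, 82], [81, 84, 86], [80, 83, 85], [80, 81, 84], [81, 81, 85], [78, 80, 80], [79, 80, 82], [85, 88, 90], [84, 85, 91], [84, 85, 87], [86, 87, 93], [85, 84, 88], [84, 85, 89], [86, 86, 91], [68, 63, 56], [66, 55, 49], [65, 58, 49], [62, 51, 44], [66, 54, 46], [66, 58, 46], [72, 64, 56], [82, 81, 86], [85, 87, 87], [85, 87, 90]]
```

```bash
python3 -m creep '{"claw":[0.0854,0.0854,0.0854,0.0854,0.0854,0.0854],"xyz":[[0,0,0.009],[0,0,0.009],[0,0,0.009],[0,0,0.007],[0,0,0.002],[0,0,0]],"twist":[0,0,0,0,0,0]}'
python3 g.py .003 .056 .087
```

```text
time: 6.45
tcp_pos: [0.555, 0.023, 0.0884]
ee_rot: [[-0.002, 0.958, -0.288], [-0.012, -0.288, -0.958], [-1.0, 0.002, 0.012]]
wrist_force: [-0.0, 0.6, -0.2]
gripper_width: 0.0853
t 6.45 tcp [0.555  0.023  0.0884] console xy [0.0025 0.0551] jaw yaw -16.72 F [-0.03  0.65 -0.16] tilt [-1.     0.002  0.012]
need tool [ 0.0014  0.0005 -0.0009]
```

```bash
python3 -m creep '{"claw":[0.0854,0.0854,0.0854,0.0854,0.0854,0.0854,0.0854,0.0854],"xyz":[[0,0,-0.01],[0,0,-0.015],[-0.01,0,-0.01],[-0.03,0,0],[-0.035,0,-0.02],[-0.03,0,-0.02],[-0.02,0,-0.02],[0,0,0]],"twist":[0,0,0,0,0,0,0,0]}'
python3 g.py .061 .148 .10
python3 - <<'E'
from h import *
p,d=grab_frame("top");cv2.imwrite("pics/top2.png",p)
a=p[195:340,232:442]
cv2.imwrite("pics/top2c.png",cv2.resize(a,None,fx=3.8,fy=3.8,interpolation=cv2.INTER_CUBIC))
E
```

```text
time: 7.25
tcp_pos: [0.5842, 0.1267, 0.2199]
ee_rot: [[-0.002, 0.959, -0.284], [-0.01, -0.284, -0.959], [-1.0, 0.001, 0.01]]
wrist_force: [1.5, -0.3, -0.1]
gripper_width: 0.0853
t 7.25 tcp [0.5842 0.1267 0.2199] console xy [0.0033 0.1628] jaw yaw -16.52 F [ 1.45 -0.31 -0.07] tilt [-1.     0.001  0.01 ]
need tool [0.1201 0.0578 0.0123]
```

View pics/top2c.png

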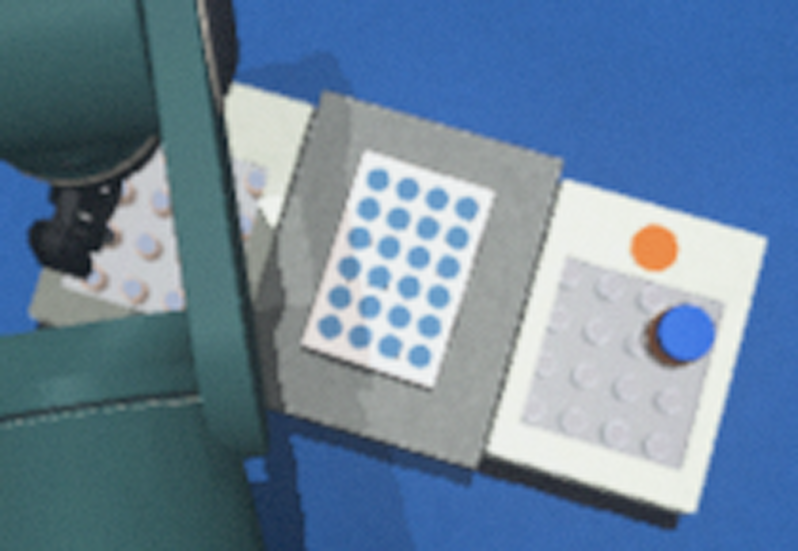

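The plate lies square in the middle of the deck (crop 398,270), clear of both lids, and the jar has not moved. Next I shut the fingers and move over the pad.

```bash
python3 -m creep '{"claw":[0,0,0,0,0,0,0,0,0,0],"xyz":[[0,0.02,0.004],[0,0.02,0.005],[0,0.018,0.003],[0.02,0,0],[0.025,0,0],[0.025,0,0],[0.015,0,0],[0,0,0],[0,0,0],[0,0,0]],"twist":[0,0,0,0,0,0,0,0,0,0]}'
python3 g.py .062 .148 .09
```

```text
time: 8.3
tcp_pos: [0.6339, 0.0948, 0.1241]
ee_rot: [[-0.012, 0.959, -0.282], [-0.014, -0.283, -0.959], [-1.0, -0.008, 0.016]]
wrist_force: [-0.5, 0.1, -0.3]
gripper_width: -0.0002
t 8.3 tcp [0.6339 0.0948 0.1241] console xy [0.0597 0.1452] jaw yaw -16.41 F [-0.49  0.14 -0.32] tilt [-1.    -0.008  0.016]
need tool [ 0.034   0.0025 -0.0034]
```

```bash
python3 -m creep '{"claw":[0,0,0,0],"xyz":[[0.01,0.002,-0.003],[0.01,0,0],[0.006,0,0],[0,0,0]],"twist":[0,0,0,0]}'
python3 g.py .062 .148 .09
python3 -m creep '{"claw":[0,0,0,0],"xyz":[[0.003,0,0],[0.003,0,0],[0.002,0,0],[0,0,0]],"twist":[0,0,0,0]}'
python3 g.py .062 .148 .09
```

```text
time: 8.7
tcp_pos: [0.6375, 0.0972, 0.0982]
ee_rot: [[-0.009, 0.959, -0.282], [-0.013, -0.282, -0.959], [-1.0, -0.005, 0.015]]
wrist_force: [0.0, 0.2, -0.2]
gripper_width: -0.0001
t 8.7 tcp [0.6375 0.0972 0.0982] console xy [0.0626 0.1485] jaw yaw -16.4 F [ 0.05  0.2  -0.23] tilt [-1.    -0.005  0.015]
need tool [ 0.0083 -0.0005  0.0004]
time: 9.1
tcp_pos: [0.6377, 0.0971, 0.0902]
ee_rot: [[-0.008, 0.959, -0.282], [-0.013, -0.282, -0.959], [-1.0, -0.004, 0.015]]
wrist_force: [-1.5, -0.3, 1.8]
gripper_width: 0.0001
t 9.1 tcp [0.6377 0.0971 0.0902] console xy [0.0627 0.1485] jaw yaw -16.39 F [-1.49 -0.34  1.85] tilt [-1.    -0.004  0.015]
need tool [ 0.0002 -0.0007  0.0005]
```

```bash
python3 -m creep '{"claw":[0,0,0],"xyz":[[0.0015,0,0],[0.0015,0,0],[0.001,0,0]],"twist":[0,0,0]}'
python3 g.py
```

```text
time: 9.4
tcp_pos: [0.6379, 0.0972, 0.0881]
ee_rot: [[-0.007, 0.959, -0.282], [-0.013, -0.282, -0.959], [-1.0, -0.003, 0.014]]
wrist_force: [-4.6, -1.7, 5.9]
gripper_width: -0.0001
t 9.4 tcp [0.6379 0.0972 0.0881] console xy [0.0629 0.1485] jaw yaw -16.39 F [-4.61 -1.68  5.89] tilt [-1.    -0.003  0.014]
```

```bash
python3 -m creep '{"claw":[0,0,0],"xyz":[[0.002,0,0],[0.002,0,0],[0.001,0,0]],"twist":[0,0,0]}'
python3 g.py
```

```text
time: 9.7
tcp_pos: [0.6381, 0.0971, 0.0852]
ee_rot: [[-0.006, 0.959, -0.282], [-0.013, -0.282, -0.959], [-1.0, -0.002, 0.014]]
wrist_force: [-5.8, -0.2, 10.0]
gripper_width: 0.0001
t 9.7 tcp [0.6381 0.0971 0.0852] console xy [0.0632 0.1485] jaw yaw -16.39 F [-5.81 -0.23  9.97] tilt [-1.    -0.002  0.014]
```

Pressed about 4.8 mm against 10 N, so it is at the stop and past the catch. Now I draw straight up, then aside.

```bash
python3 -m creep '{"claw":[0,0,0,0,0,0,0,0,0,0,0,0],"xyz":[[-0.02,0,0],[-0.035,0,0],[-0.035,0,0],[-0.035,0,0],[-0.03,0,0],[0,0,-0.03],[0,0,-0.04],[0,0,-0.04],[0,0,-0.04],[0,0,-0.03],[0,0,0],[0,0,0]],"twist":[0,0,0,0,0,0,0,0,0,0,0,0]}'
python3 -m creep '{"claw":[0,0,0,0,0,0,0,0,0,0,0,0],"xyz":[[0,0,0],[0,0,0],[0,0,0],[0,0,0],[0,0,0],[0,0,0],[0,0,0],[0,0,0],[0,0,0],[0,0,0],[0,0,0],[0,0,0]],"twist":[0,0,0,0,0,0,0,0,0,0,0,0]}'
python3 g.py
python3 - <<'E'
from h import *
p,d=grab_frame("scene");cv2.imwrite("pics/s3.png",p)
E
```

```text
time: 10.9
tcp_pos: [0.6915, 0.2777, 0.2454]
ee_rot: [[-0.003, 0.959, -0.284], [-0.012, -0.284, -0.959], [-1.0, 0.001, 0.012]]
wrist_force: [0.0, -0.3, 0.6]
gripper_width: 0.0002
time: 12.1
tcp_pos: [0.6914, 0.2741, 0.2464]
ee_rot: [[-0.002, 0.958, -0.287], [-0.012, -0.287, -0.958], [-1.0, 0.002, 0.012]]
wrist_force: [0.4, 0.0, 0.4]
gripper_width: -0.0004
t 12.1 tcp [0.6914 0.2741 0.2464] console xy [0.0678 0.3333] jaw yaw -16.7 F [0.4  0.05 0.35] tilt [-1.     0.002  0.012]
```

View pics/s3.png

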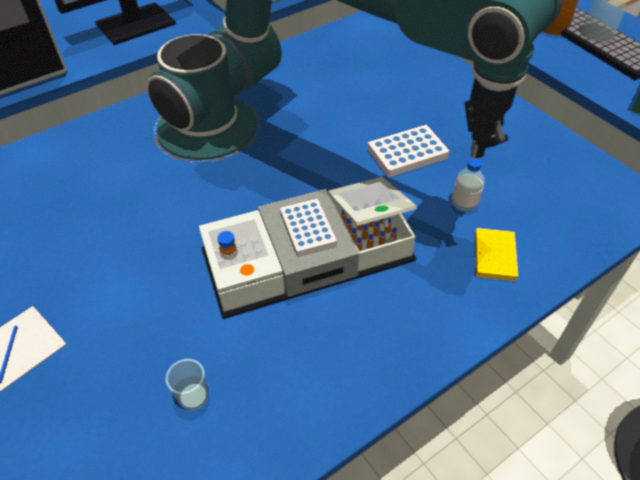

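The green lid is ajar (375,200), the plate is on the deck (308,225), the orange lid is shut, and the jar, flask and beaker stand as before. A numeric check, then I hand in.

Run:
```python
from h import *
C=np.array([0.538,-0.0295]);a=np.radians(-15.3);M=np.array([[np.cos(a),np.sin(a)],[-np.sin(a),np.cos(a)]])
T=lambda u:(np.array(u)+.5)/3.8-.5+[232,195]
q=(onz('top',T([(366,150),(495,190),(432,388),(302,346)]),.109)-C)@M.T;print('plate',q.mean(0))
p,d=grab_frame('scene');c=get_calibration('scene')
def pt(u,v):
    z=np.median(d[v-1:v+2,u-1:u+2]);x=np.array([(u-c['cx'])/c['fx']*z,(v-c['cy'])/c['fy']*z,z]);X=c['R'].T@(x-c['t']);return np.r_[M@(X[:2]-C),X[2]].round(3)
for n,uv in dict(pad=(382,209),orange=(247,270),plate=(308,225),deck=(340,265)).items():print(n,pt(*uv))
```

```text
plate [0.00353865 0.00196816]
pad [0.052 0.148 0.149]
orange [ 0.064 -0.147  0.091]
plate [0.009 0.002 0.111]
deck [0.099 0.039 0.067]
```

```bash
python3 -c "from station import *;print(finish_job())"
```

```text
the job is handed in; nothing more can be done
None
```

I slid the plate onto the deck with the open fingertips, then pressed the green pad about 4.8 mm (about 10 N at the end) with the fingers shut. I drew back up and aside, and handed in at about 12 s.

- **Plate:** its centre measures (+3.5, +2.0) mm from the deck's middle (limits ±45 and ±39 mm). A depth reading puts its top at 0.111 m, against about 0.109 expected, which is within the calibration error.
- **Green lid:** its pad rose from 0.090 to about 0.149 m, or about 0.39 rad by my estimate. That agrees with the 0.38 stop to within about 4 mm.
- **Orange lid:** shut, with its pad at 0.091 m.
- **Jar, flask and beaker:** they look unmoved in the last picture; I did not measure them again.

No check failed. One depth reading meant for the deck came back at 0.067 m; I think that pixel fell on the console's front face, so I ignored it.

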